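# String the foam-saw blade and wind its tension wheel

### The arm

A 7-joint arm with a two-finger parallel gripper is mounted at the origin on the work surface. World frame = base frame: x ahead of the robot, y to its left, z up, the work surface at z = 0. Lengths are in m, angles in rad, forces in N, time in s.
With the tool pointing down it reaches from about 0.35 to 0.9 m from the base axis. Payload 7.2 kg.
Tool frame: the origin (TCP) lies on the front face of the gripper's body, between the roots of the fingers; the fingertips stand 80 mm ahead of it and the grasp point (between the pads) lies 61 mm ahead of it; z points along the fingers, y is the line along which they close (so a half turn about z gives the same grasp; the last joint's range is limited). The gripper opens to 88 mm and grips with 3 to 60 N. Pads are 20 mm wide; open, the fingers measure 115 mm over their backs; the gripper's body (75 mm by 178 mm) begins 61 mm behind the grasp point.
Start: joints at [-1.258, 0.411, -0.013, 1.596, 0.006, 1.134, -0.082], TCP at [0.232, 0.58, 0.303] pointing down, gripper open.
Joint ranges: [-2.95, 2.95], [-0.29, 1.99], [-1.47, 1.44], [0.14, 2.54], [-1.03, 4.17], [0.13, 1.85], [-2.86, 2.86]. Speed limits (rad/s): [2.39, 2.39, 3.01, 3.01, 3.14, 3.14, 3.14].

### API

Orientations are given as a rotation vector (axis times angle).
In Python, from cell import r, vision gives the robot as it stands.
- The arm moves only by the tool play_rows, never from a script. Its argument "commands" is text: rows parted by semicolons, each of 4 numbers parted by spaces: the shift along the tool's x, y, z in m, then the turn about the tool's z in rad. In form: x y z yaw; .... A call has 1 to 10 rows; each row is the pose to reach, as a shift and turn from the pose commanded when the call began, along the tool's axes at that moment; what a row does not reach only later rows make up. A row lasts 1/10 s, in which the tool goes at most 50 mm and 8.59 degrees, less where a joint would pass 70% of its speed; a pose out of reach is approached as far as the arm can. A call with a gripper value outside its range is refused whole. "claw" is the opening, from 0 (shut) to 1 (fully open), set as the call begins (left out, the last holds). The fingers move at their own pace and stop on an object; "squeeze" is the grip in N (left out, the last holds). Time passes only in rows, so rows that repeat a pose let the fingers close. It gives the time, the measured TCP pose, the force, the opening and the grip force at its end, in the units of the state.
- r.state(): the state, without advancing time (a new reading comes with each control period).
- vision.snapshot(name): name is "side" or "top"; returns (picture, depth): 384x512x3 uint8, red, green, blue; 384x512 float32, m along the optical axis (not along the pixel's ray), 0 where there is no reading.
- vision.camera_info(name): a dict with "fx", "fy", "cx", "cy" (pixels), "D" ([k1, k2, p1, p2, k3] as OpenCV has them; the pictures are not rectified), "T" (4x4, takes a point from camera to world coordinates). Camera axes: x right, y down, z forward; pixel columns grow to the right and rows downward; lengths in m; the calibration is good to about 2 mm. A picture is of the moment at which its call begins. camera_info takes no time and is no camera call.
- r.close_job(): hands the job in; it is judged then, once.
Trained networks look in the newest picture that a camera, given by its name, has taken for a name from the list of things; names that differ only in an ending like _2 or _b are one class to them, and where a whole thing is asked for, a point or a joint stands for the part that bears it (a point fixed in the world has none). Each returns a list of dicts, best first, with "conf" (0 to 1); they miss things now and then, are a little off and sometimes report something else, mostly with a low value. They report only what shows in the picture. A call takes as long as a camera call.
- vision.search_frame(camera, name): "location" ([x, y, z] in m, in the coordinates of the camera as it stood for that picture, good to about 4 mm: the middle of the surface that is visible of it).
The state is a dict: "time": time; "qpos": joint angles; "joint_vel": joint speeds; "joint_efforts": joint torques, N m; "tcp_pos": TCP position; "tool_rot": TCP orientation; "force": force on the tool from outside, world axes, zero at the start; "torque": the same for the moment, N m; "finger_gap": finger opening in m; "gripper_force": force on a finger pad.
Only numpy, scipy, OpenCV 4.12 (cv2) and the standard library are available. Lean on these libraries where they do the work, as an engineer would, in place of code of your own. Each camera call takes 0.05 s, during which the arm holds its last target. There are 200 camera calls.

### The job

Lift the loose saw blade off its wooden blocks and lay it over the two upright pins of the green saw stand, flat on both pin shoulders. Then wind the red tension wheel clockwise by its crank until the blade is firmly tensioned, which is when the crank takes a steady push of about 14 N to keep turning; do not overwind it. Let go and leave the other things on the table alone.

Things in the scene. Friction and masses are not known exactly. Their poses are not given: they have to be found in the camera images.
- blade: loose steel saw blade, 250 long (its x) x 22 wide (30 at the ends) x 5 thick, 0.18 kg, symmetrical. Origin: centre of its underside, z up. Orange hand guard in the middle, 50 (x) x 26 (y) x 14 tall, underside flush: pick it up there. A slot 34 (x) x 18 at each end, centred at x = +100 and -100. It starts on two wooden blocks 25 high, 50 wide, 24 thick, at x = +60 and -60.
- stand: green saw stand fixed to the table, base beam 420 x 50 x 22 tall. Origin: on the table, under the blade line; x runs along the blade line from the anchor pin (x = -165) to the tension wheel (x = +150). The wheel stands on a spring box 115 x 56, 72 tall, around x = +152. The box holds a spring of 5 N/mm (about 45 N of blade pull per radian of the wheel) behind a hidden play.
- anchor_pin (a point): fixed anchor pin: 12 dia, upright, 24 tall, on a square steel shoulder 34 wide. This point is the foot of the pin, on the shoulder, 58 above the table; the blade's underside rests at this height.
- saddle: sliding saddle with the second pin, shaped like the anchor pin. Origin: foot of its pin. It starts 182 to 208 from the anchor pin; drop the blade with its centre midway between the pins. Winding draws it along the stand's +x, 10 mm per radian, until the pins are 222 apart and bear on the slots' outer ends; then the wheel takes up 0 to 14 mm (0 to 1.4 rad) of hidden play before the spring loads.
- wheel_axis (a point): point on the vertical axis of the red tension wheel (rim 124 outer dia, its top 92 above the table), 110 above the table. Clockwise from above tightens. A constant brake in the hub lets the wheel stay where it is left, also under tension.
- crank_mid (a point): middle (113 above the table) of the black upright crank grip, 20 dia x 40 tall, 50 from the wheel's axis, start direction arbitrary. It spins on its spindle, so it can be held and led round without turning the hand. Tangential push while turning slowly: about 9 N running free, then rising 9 N per radian as the spring loads; at a standstill it reads lower. Firm is 13 to 17, best 14 N; over 19 N overstretched.
- spray_blue: blue-labelled spray can, 64 dia x 190 tall, upright; bystander. Leave it alone.
- spray_green: green-labelled spray can, 64 dia x 190 tall, upright; bystander. Leave it alone.
- bottle_yellow: yellow paint bottle, 56 dia x 150 tall, upright; bystander. Leave it alone.
- jar_green: green glass jar, 64 dia x 80 tall, upright; bystander. Leave it alone.
- paint_plate: shallow paper paint plate, 170 dia x 20 tall; bystander. Leave it alone.
- brush: paint brush lying flat, along its x; bystander. Leave it alone.
- spatula: spatula lying flat, along its x; bystander. Leave it alone.

How it is judged:
By the outcome, as a careful person would: the job done as asked, in the order asked, and still so for the second after the job is handed in, with the robot touching nothing.
It also fails if it takes over 64 s, if anything falls off the work surface, if the arm or the gripper's body presses on something with over 40 N, if the wrist force passes 120 N, or if a joint passes its speed limit or range.

## Working session

There is one attempt and no reset: what is moved stays moved. The work goes in short steps, Python scripts to look and compute and a tool call to move; the robot and the scene stay as the last step left them, time stands still between calls to the robot, and variables do not carry over. Pictures are saved under pics/ and viewed, at most 10 in all, crops included, and the job is handed in when it is done.

Besides the shell and the picture viewer there is one more tool, called after "Request:" as name(argument=value, ...) on one line, values as JSON. play_rows: Moves the arm, as the interface text tells. Its arguments: {"type":"object","properties":{"commands":{"type":"string"},"claw":{"type":"number"},"squeeze":{"type":"number"}},"required":["commands"]}

```bash
mkdir -p pics; cat > h.py <<'E'
import numpy as np, cv2
from cell import r, vision
def snap(n,f=None):
    p,d=vision.snapshot(n)
    if f: cv2.imwrite('pics/'+f,p[:,:,::-1])
    return p,d
def find(cam,name):
    T=np.array(vision.camera_info(cam)['T'])
    return [(round(o['conf'],2),(T[:3,:3]@np.array(o['location'])+T[:3,3]).round(4)) for o in vision.search_frame(cam,name)]
def cloud(cam,d):
    c=vision.camera_info(cam);K=np.array([[c['fx'],0,c['cx']],[0,c['fy'],c['cy']],[0,0,1]])
    h,w=d.shape;u,v=np.meshgrid(np.arange(w),np.arange(h))
    q=cv2.undistortPoints(np.stack([u,v],-1).reshape(-1,1,2).astype(np.float64),K,np.array(c['D'],float)).reshape(h,w,2)
    P=np.dstack([q[...,0]*d,q[...,1]*d,d]);T=np.array(c['T'])
    W=P@T[:3,:3].T+T[:3,3];W[d==0]=np.nan
    return W
E
python3 - <<'E'
from h import *
for c in ('top','side'):
    p,d=snap(c,c+'1.png');W=cloud(c,d);np.save(c+'W.npy',W);np.save(c+'P.npy',p)
    print(c,np.array(vision.camera_info(c)['T']).round(3).tolist())
    for n in 'blade stand anchor_pin saddle wheel_axis crank_mid spray_blue spray_green bottle_yellow jar_green'.split():
        print(n,find(c,n)[:2])
print(r.state())
E
```

```text
top [[0.03, -0.997, 0.064, 0.532], [-1.0, -0.03, -0.006, -0.037], [0.008, -0.064, -0.998, 1.014], [0.0, 0.0, 0.0, 1.0]]
blade [(0.72, array([ 0.5748, -0.1048,  0.0207])), (0.66, array([ 0.4411, -0.1275,  0.0302]))]
stand [(0.55, array([ 0.5695, -0.1065,  0.0197]))]
anchor_pin [(0.63, array([ 0.5706, -0.1074,  0.0227]))]
saddle [(0.81, array([ 0.5818, -0.0572,  0.0579]))]
wheel_axis [(0.97, array([ 0.5724, -0.1082,  0.0233]))]
crank_mid [(0.65, array([0.5778, 0.0955, 0.1338]))]
spray_blue [(0.6, array([0.6742, 0.3288, 0.1746]))]
spray_green []
bottle_yellow [(0.75, array([ 0.5052, -0.4073,  0.0978])), (0.22, array([0.4227, 0.3824, 0.0196]))]
jar_green [(0.72, array([0.5244, 0.3706, 0.0776]))]
side [[0.966, -0.2, 0.165, 0.388], [-0.259, -0.705, 0.66, -0.826], [-0.016, -0.681, -0.733, 0.964], [0.0, 0.0, 0.0, 1.0]]
blade [(0.66, array([ 0.4455, -0.1384,  0.0315]))]
stand [(0.92, array([ 0.5698, -0.1253,  0.0226]))]
anchor_pin [(0.63, array([ 0.5701, -0.1291,  0.0268]))]
saddle [(0.74, array([ 0.5803, -0.0697,  0.0525]))]
wheel_axis [(0.77, array([ 0.5704, -0.13  ,  0.0249]))]
crank_mid [
[... 260 characters left out ...]
)]
{'time': 1.1, 'qpos': array([-1.25816209,  0.41109034, -0.01270297,  1.59621422,  0.00562911,
        1.13428469, -0.08217775]), 'joint_vel': array([ 0.0012607 , -0.00018184, -0.00023721,  0.00030682, -0.00062746,
        0.00091366,  0.0011869 ]), 'joint_efforts': array([ 4.03550330e-04, -5.87757146e+01,  6.41308799e-01, -2.91370261e+01,
       -5.36302524e-02,  1.07047477e-02,  5.77768583e-05]), 'tcp_pos': array([0.23232498, 0.58021438, 0.30265367]), 'tool_rot': array([5.94526953e-01, 3.08479462e+00, 5.65560446e-05]), 'force': array([ 1.38344658, -0.71550608,  0.15622653]), 'torque': array([-0.08249458,  0.04897175,  0.03121988]), 'gripper_force': 0.0, 'finger_gap': 0.08788848785213155}
```

View pics/top1.png

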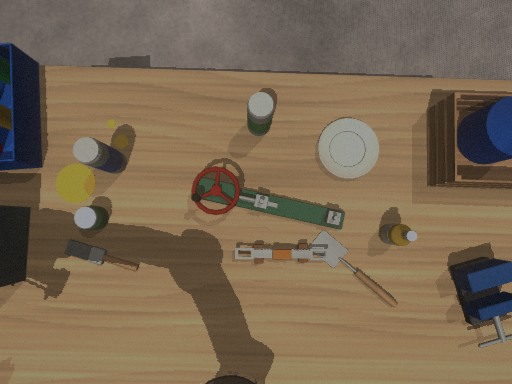

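View pics/side1.png

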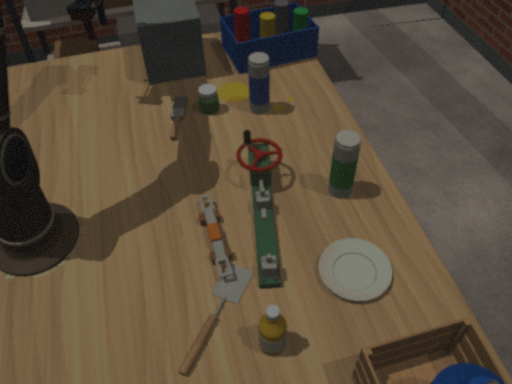

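The top view shows the guard at (282,254), slots at (245,253) and (319,253), the anchor pin at (334,217), the saddle pin at (262,201), the wheel at (216,190) and the crank at (197,196). The spatula lies by the blade's right end. The side view agrees.

```bash
python3 - <<'E'
from h import *
def st(n,m,W):
    q=W[m]; q=q[~np.isnan(q[:,0])]
    if len(q): print(n,len(q),'med',np.median(q,0).round(4),'mid',((q.min(0)+q.max(0))/2).round(4),'ext',np.ptp(q,axis=0).round(3))
    return q
for c in ('top','side'):
    W=np.load(c+'W.npy');P=np.load(c+'P.npy').astype(int);print(c)
    R,G,B=P[...,0],P[...,1],P[...,2];x,y,z=W[...,0],W[...,1],W[...,2]
    hsv=cv2.cvtColor(P.astype(np.uint8),cv2.COLOR_RGB2HSV);H,S,V=[hsv[...,i].astype(int) for i in range(3)]
    near=(x>.38)&(x<.70)&(y>-.35)&(y<.2)
    st('orange',near&(H>4)&(H<14)&(S>170)&(z>.032)&(z<.046),W)
    q=st('blade',near&(x<.48)&(z>.022)&(z<.045)&(y<.05),W)
    q2=q[:,:2]; rect=cv2.minAreaRect(q2.astype(np.float32)*1000);print(rect)
    q=st('rim',near&((H<6)|(H>172))&(S>140)&(z>.082)&(z<.105),W)
    if len(q):
        A=np.c_[2*q[:,:2],np.ones(len(q))]
        print('rim rect',cv2.minEnclosingCircle(q[:,:2].astype(np.float32)*1000))
    st('crank',near&(z>.12)&(z<.145)&(y>0),W)
    st('pinA',near&(z>.070)&(z<.088)&(y<-.15),W)
    st('shA',near&(z>.052)&(z<.064)&(y<-.15),W)
    st('pinS',near&(z>.070)&(z<.088)&(y>-.1)&(y<-.02)&(S<90),W)
    st('shS',near&(z>.052)&(z<.064)&(y>-.1)&(y<-.02),W)
    st('green',near&(z>.015)&(z<.027)&(H>40)&(H<95),W)
E
```

```text
top
orange 2 med [ 0.4451 -0.1386  0.0395] mid [ 0.4451 -0.1386  0.0395] ext [0.01  0.005 0.001]
blade 903 med [ 0.443  -0.123   0.0303] mid [ 0.434  -0.1665  0.0335] ext [0.071 0.333 0.023]
((440.23431396484375, -167.43812561035156), (335.73004150390625, 61.5087890625), 86.20083618164062)
rim 651 med [0.6025 0.0485 0.0914] mid [0.6018 0.0521 0.0912] ext [0.119 0.119 0.012]
rim rect ((602.4659423828125, 51.84807205200195), 60.35023880004883)
crank 56 med [0.5813 0.0966 0.1326] mid [0.5816 0.0975 0.1299] ext [0.019 0.018 0.015]
pinA 19 med [ 0.5436 -0.2553  0.081 ] mid [ 0.5437 -0.2557  0.08  ] ext [0.01  0.009 0.009]
shA 150 med [ 0.5436 -0.2525  0.0579] mid [ 0.5438 -0.2556  0.0585] ext [0.036 0.037 0.011]
pinS 17 med [ 0.5791 -0.0645  0.0821] mid [ 0.5792 -0.0645  0.078 ] ext [0.01  0.01  0.014]
shS 152 med [ 0.5797 -0.064   0.0579] mid [ 0.5803 -0.0532  0.0581] ext [0.037 0.061 0.011]
green 1345 med [ 0.5623 -0.1535  0.0221] mid [ 0.5641 -0.146   0.0214] ext [0.099 0.295 0.011]
side
orange 129 med [ 0.4446 -0.1256  0.0389] mid [ 0.4447 -0.1269  0.0395] ext [0.024 0.049 0.007]
blad
[... 197 characters left out ...]
89 med [0.6027 0.0429 0.0912] mid [0.6047 0.0475 0.0905] ext [0.116 0.12  0.012]
rim rect ((605.0578002929688, 47.69415283203125), 60.288787841796875)
crank 55 med [0.585  0.0908 0.1313] mid [0.5851 0.0937 0.1286] ext [0.018 0.021 0.016]
pinA 36 med [ 0.5452 -0.2592  0.0811] mid [ 0.5461 -0.2577  0.0784] ext [0.01  0.014 0.016]
shA 185 med [ 0.5441 -0.2632  0.0588] mid [ 0.5456 -0.2584  0.058 ] ext [0.039 0.037 0.011]
pinS 29 med [ 0.5832 -0.0688  0.0785] mid [ 0.5837 -0.0689  0.0778] ext [0.012 0.011 0.013]
shS 132 med [ 0.5804 -0.0728  0.0579] mid [ 0.5837 -0.055   0.0581] ext [0.037 0.065 0.012]
green 1233 med [ 0.5626 -0.1628  0.0224] mid [ 0.5667 -0.1452  0.021 ] ext [0.1   0.301 0.012]
```

```bash
python3 - <<'E'
import numpy as np,cv2
P=np.load('topP.npy')
a=cv2.resize(P[150:275,180:355],None,fx=4.5,fy=4.5,interpolation=cv2.INTER_CUBIC)
cv2.imwrite('pics/crop1.png',a[:,:,::-1])
E
```

```text
(no output)
```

View pics/crop1.png

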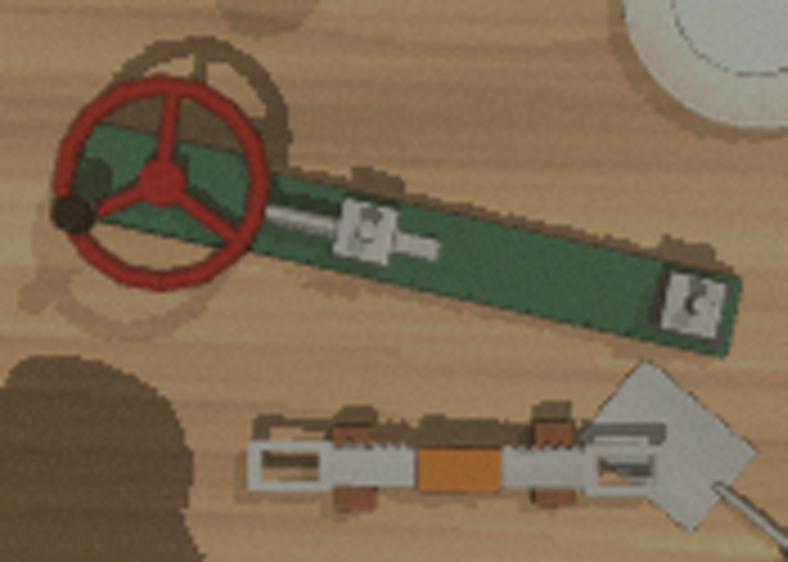

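The crop confirms the blade lies along the image's x direction. Its right slot sits above the spatula, so I must lift straight up.

```bash
cat >> h.py <<'E'
from scipy.spatial.transform import Rotation as Ro
def go(x,y,z,ang=None):
    "shift in tool axes to TCP x,y,z and tool-x heading ang (world, mod pi)"
    s=r.state();R=Ro.from_rotvec(s['tool_rot']).as_matrix()
    d=R.T@(np.array([x,y,z])-s['tcp_pos']);a=np.arctan2(R[1,0],R[0,0])
    th=0 if ang is None else (a-ang+np.pi/2)%np.pi-np.pi/2
    print('t',round(s['time'],2),'tcp',s['tcp_pos'].round(4),'head',round(a,3),'F',s['force'].round(1),'-> cmd',d.round(4),round(th,3))
def ray(cam,u,v,z):
    c=vision.camera_info(cam);K=np.array([[c['fx'],0,c['cx']],[0,c['fy'],c['cy']],[0,0,1]])
    q=cv2.undistortPoints(np.array([[[u,v]]],float),K,np.array(c['D'],float))[0,0];T=np.array(c['T'])
    D=T[:3,:3]@np.array([q[0],q[1],1]);return (T[:3,3]+D*(z-T[2,3])/D[2]).round(4)
E
python3 - <<'E'
from h import *
for c in ('top','side'):
    W=np.load(c+'W.npy');P=np.load(c+'P.npy')
    h=cv2.cvtColor(P,cv2.COLOR_RGB2HSV).astype(int);H,S,V=h[...,0],h[...,1],h[...,2]
    x,y,z=[W[...,i] for i in range(3)]
    m=(H>3)&(H<16)&(S>150)&(V>100)&(x>.40)&(x<.48)&(y>-.2)&(y<-.05)&(z>.02)
    v,u=np.nonzero(m);print(c,'orange',m.sum(),np.nanmedian(W[m],0),ray(c,u.mean(),v.mean(),.039))
    m=(S<70)&(z>.024)&(z<.036)&(x>.42)&(x<.47)&(y>-.26)&(y<.01)
    q=W[m];print(m.sum(),cv2.minAreaRect((q[:,:2]*1000).astype(np.float32)),'slope dx/dy',np.polyfit(q[:,1],q[:,0],1))
f=lambda a,b,z:ray('top',180+a/4.5,150+b/4.5,z)
print('slots',f(290,466,.03),f(627,468,.03),'pins top',f(365,218,.082),f(690,295,.082))
go(.4435,-.125,.20,1.595)
E
```

```text
top orange 171 [ 0.4422752  -0.12269055  0.03932755] [ 0.4427 -0.122   0.039 ]
556 ((442.4627380371094, -124.09878540039062), (27.565969467163086, 247.66603088378906), 0.9172723889350891) slope dx/dy [-0.01471521  0.44113475]
side orange 161 [ 0.44461133 -0.12600849  0.03894764] [ 0.4447 -0.1261  0.039 ]
592 ((445.4943542480469, -125.85944366455078), (30.527629852294922, 250.6234130859375), 0.6946682333946228) slope dx/dy [-0.01301796  0.44388599]
slots [ 0.4395 -0.0258  0.03  ] [ 0.4441 -0.2264  0.03  ] pins top [ 0.5855 -0.0646  0.082 ] [ 0.5473 -0.2504  0.082 ]
t 1.1 tcp [0.2323 0.5802 0.3027] head 2.761 F [ 1.4 -0.7  0.2] -> cmd [-0.4581 -0.5762  0.1026] 1.166
```

Request:
play_rows(commands="-0.458 -0.576 0.08 1.173;-0.458 -0.576 0.08 1.173;-0.458 -0.576 0.08 1.173;-0.458 -0.576 0.08 1.173;-0.458 -0.576 0.08 1.173;-0.458 -0.576 0.08 1.173;-0.458 -0.576 0.08 1.173;-0.458 -0.576 0.08 1.173;-0.458 -0.576 0.08 1.173;-0.458 -0.576 0.08 1.173", claw=0.8)

```text
time: 2.1
tcp_pos: [0.3752, 0.1022, 0.2489]
tool_rot: [2.202, 2.24, 0.003]
force: [1.0, 0.8, 0.9]
finger_gap: 0.0701
gripper_force: 0.0
```

```bash
python3 -c "
from h import *
go(.4437,-.1245,.11,1.588)"
```

```text
t 2.1 tcp [0.3752 0.1022 0.2489] head 1.588 F [1.  0.8 0.9] -> cmd [-0.228   0.0645  0.1387] -0.0
```

Request:
play_rows(commands="-0.228 0.0645 0.09 0;-0.228 0.0645 0.09 0;-0.228 0.0645 0.09 0;-0.228 0.0645 0.09 0;-0.228 0.0645 0.09 0;-0.228 0.0645 0.09 0;-0.228 0.0645 0.09 0")

```text
time: 2.8
tcp_pos: [0.4429, -0.1243, 0.1581]
tool_rot: [-2.206, -2.236, 0.002]
force: [0.3, 0.6, 0.6]
finger_gap: 0.0702
gripper_force: 0.0
```

```bash
python3 -c "
from h import *
go(.4437,-.1245,.094,1.588)"
```

```text
t 2.8 tcp [ 0.4429 -0.1243  0.1581] head 1.584 F [0.3 0.6 0.6] -> cmd [-0.0002  0.0009  0.0641] -0.004
```

Request:
play_rows(commands="0 0.001 0.03 -0.004;0 0.001 0.064 -0.004;0 0.001 0.064 -0.004;0 0.001 0.064 -0.004")

```text
time: 3.2
tcp_pos: [0.4442, -0.1216, 0.0952]
tool_rot: [-2.195, -2.246, 0.0]
force: [-0.0, -0.3, 0.6]
finger_gap: 0.0702
gripper_force: 0.0
```

Request:
play_rows(commands="0 0 0 0;0 0 0 0;0 0 0 0;0 0 0 0;0 0 0 0;0 0 0 0;0 0 0 0;0 0 0 0", claw=0, squeeze=30)

```text
time: 4.0
tcp_pos: [0.4442, -0.1228, 0.0947]
tool_rot: [-2.198, -2.244, -0.0]
force: [-1.5, 1.4, 4.4]
finger_gap: 0.0256
gripper_force: 30.0
```

Request:
play_rows(commands="0 0 -0.02 0;0 0 -0.05 0;0 0 -0.09 0;0 0 -0.09 0;0 0 -0.09 0")

```text
time: 4.5
tcp_pos: [0.4445, -0.1225, 0.1848]
tool_rot: [2.197, 2.245, 0.002]
force: [-0.2, 0.1, -2.2]
finger_gap: 0.0258
gripper_force: 30.0
```

```bash
python3 -c "
from h import *
go(.5625,-.1605,.18,1.381)"
```

```text
t 4.5 tcp [ 0.4445 -0.1225  0.1848] head 1.592 F [-0.2  0.1 -2.2] -> cmd [-0.0406  0.1172  0.0049] 0.211
```

Request:
play_rows(commands="-0.0406 0.117 0 0.211;-0.0406 0.117 0 0.211;-0.0406 0.117 0 0.211;-0.0406 0.117 0 0.211;-0.0406 0.117 0 0.211;-0.0406 0.117 0 0.211")

```text
time: 5.1
tcp_pos: [0.5604, -0.1607, 0.1832]
tool_rot: [-2.421, -1.999, 0.003]
force: [-0.3, -0.4, -2.4]
finger_gap: 0.0257
gripper_force: 30.0
```

```bash
python3 - <<'E'
from h import *
for c in ('top','side'):
    p,d=snap(c);np.save(c+'P2.npy',p);W=cloud(c,d);np.save(c+'W2.npy',W)
go(.5625,-.1605,.18,1.381)
a=[]
for c in ('top','side'):
    p=np.load(c+'P2.npy');W=np.load(c+'W2.npy');x,y=W[...,0],W[...,1]
    m=(x>.5)&(x<.63)&(y>-.3)&(y<0);v,u=np.nonzero(m)
    b=p[v.min()-5:v.max()+5,u.min()-5:u.max()+5];print(c,u.min()-5,v.min()-5,b.shape,580/b.shape[1] if 0 else 0)
    k=min(400/b.shape[1],590/b.shape[0]);print('k',k);b=cv2.resize(b,None,fx=k,fy=k,interpolation=cv2.INTER_CUBIC)
    a.append(np.pad(b,((0,600-b.shape[0]),(0,400-b.shape[1]),(0,0))))
cv2.imwrite('pics/hold.png',np.hstack(a)[:,:,::-1])
E
```

```text
t 5.2 tcp [ 0.561  -0.1606  0.1842] head 1.381 F [ 0.  -0.1 -2.8] -> cmd [0.0004 0.0015 0.0042] -0.0
top 231 156 (97, 150, 3) 0
k 2.6666666666666665
side 211 6 (294, 103, 3) 0
k 2.006802721088435
```

View pics/hold.png

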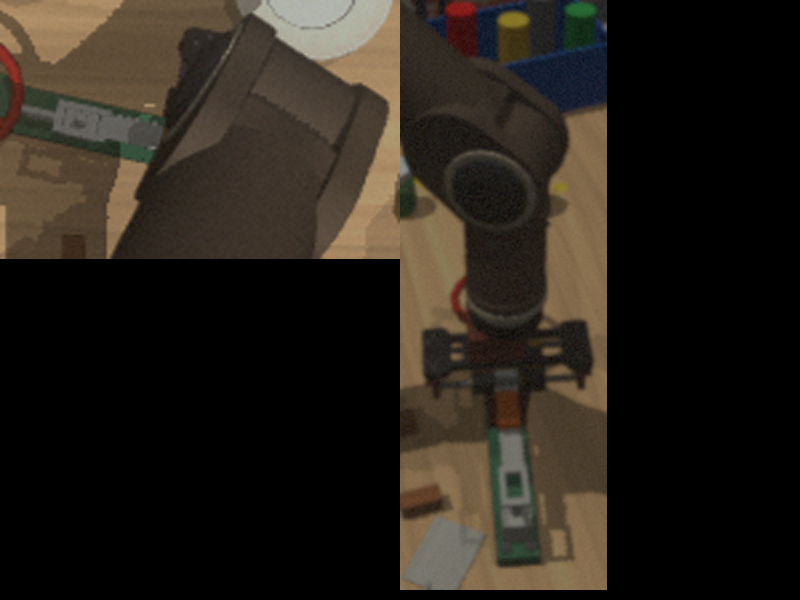

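The side view shows the −x slot just off the anchor pin and the top view the +x slot roughly over the saddle, as planned. Next I'll measure the blade's ends relative to the pins in the same cameras.

```bash
python3 - <<'E'
from h import *
A={'top':np.array([.5436,-.2555]),'side':np.array([.5456,-.2580])}
S={'top':np.array([.5792,-.0645]),'side':np.array([.5837,-.0689])}
for c in ('top','side'):
    W=np.load(c+'W2.npy');p=np.load(c+'P2.npy');h=cv2.cvtColor(p,cv2.COLOR_RGB2HSV)
    e=S[c]-A[c];print(c,'pin dist',np.linalg.norm(e));e/=np.linalg.norm(e);n=np.array([-e[1],e[0]]);mid=(A[c]+S[c])/2
    q=W[...,:2]-mid;l=q@e;t=q@n;z=W[...,2]
    m=(z>.105)&(z<.130)&(abs(t)<.03)&(abs(l)<.15)&(abs(l)>.03)&(h[...,1]<110)
    L,Tt,Z=l[m],t[m],z[m];print(m.sum(),'z',np.median(Z))
    for lo in np.arange(-.14,.14,.01):
        k=(L>=lo)&(L<lo+.01)
        if k.sum()>3: print(round(lo+.005,3),k.sum(),'t mid',((Tt[k].min()+Tt[k].max())/2).round(4),'w',np.ptp(Tt[k]).round(3),'z',np.median(Z[k]).round(4))
    print('l range',L.min(),L.max())
E
```

```text
top pin dist 0.19428937181431208
316 z 0.11845926508933424
0.035 41 t mid 0.0012 w 0.024 z 0.1185
0.045 40 t mid 0.001 w 0.024 z 0.1184
0.055 39 t mid 0.0002 w 0.025 z 0.1187
0.065 39 t mid 0.0012 w 0.023 z 0.1179
0.075 43 t mid 0.0014 w 0.029 z 0.1185
0.085 22 t mid 0.0018 w 0.029 z 0.1186
0.095 21 t mid 0.0016 w 0.03 z 0.1183
0.105 21 t mid 0.0014 w 0.03 z 0.1183
0.115 36 t mid 0.0013 w 0.029 z 0.1184
0.125 14 t mid 0.0012 w 0.028 z 0.1182
l range 0.030111825743042674 0.12265280723919471
side pin dist 0.19290002592016414
440 z 0.11912640043734352
-0.125 42 t mid 0.0028 w 0.027 z 0.1197
-0.115 35 t mid 0.0021 w 0.028 z 0.12
-0.105 19 t mid 0.0025 w 0.03 z 0.1201
-0.095 24 t mid 0.0028 w 0.028 z 0.1187
-0.085 48 t mid 0.002 w 0.029 z 0.1187
-0.075 43 t mid 0.0023 w 0.027 z 0.1189
-0.065 43 t mid 0.0006 w 0.025 z 0.1188
-0.055 38 t mid 0.0011 w 0.022 z 0.1191
-0.045 43 t mid 0.0012 w 0.025 z 0.1188
-0.035 41 t mid 0.0006 w 0.025 z 0.1186
0.035 25 t mid 0.0026 w 0.021 z 0.1192
0.055 29 t mid 0.0011 w 0.021 z 0.1189
0.065 7 t mid 0.0006 w 0.021 z 0.1177
l range -0.12534848777044053 0.0645781487716978
```

Request:
play_rows(commands="0.001 0.0018 0 0;0.001 0.0018 0.02 0;0.001 0.0018 0.035 0;0.001 0.0018 0.045 0;0.001 0.0018 0.05 0;0.001 0.0018 0.053 0;0.001 0.0018 0.055 0;0.001 0.0018 0.056 0;0.001 0.0018 0.056 0")

```text
time: 6.1
tcp_pos: [0.5642, -0.1604, 0.1288]
tool_rot: [2.422, 2.0, 0.0]
force: [-0.2, -0.1, -2.6]
finger_gap: 0.0258
gripper_force: 30.0
```

```bash
python3 - <<'E'
from h import *
go(.5625,-.1605,.127,1.381)
A={'top':np.array([.5436,-.2555]),'side':np.array([.5456,-.2580])}
S={'top':np.array([.5792,-.0645]),'side':np.array([.5837,-.0689])}
for c in ('top','side'):
    p,d=snap(c);W=cloud(c,d)
    e=S[c]-A[c];e/=np.linalg.norm(e);n=np.array([-e[1],e[0]]);mid=(A[c]+S[c])/2
    q=W[...,:2]-mid;l=q@e;t=q@n;z=W[...,2]
    for lo,hi in ((-.127,-.115),(-.08,-.03),(.03,.08),(.115,.127)):
        m=(z>.045)&(z<.075)&(abs(t)<.012)&(l>lo)&(l<hi);print(c,lo,m.sum(),'z',np.median(z[m]) if m.any() else 0)
E
```

```text
t 6.1 tcp [ 0.5642 -0.1604  0.1288] head 1.381 F [-0.2 -0.1 -2.6] -> cmd [-0.0004 -0.0017  0.0018] -0.0
top -0.127 0 z 0
top -0.08 0 z 0
top 0.03 158 z 0.06410753213823389
top 0.115 35 z 0.06367483020995579
side -0.127 48 z 0.06446522374457586
side -0.08 172 z 0.06457043460126843
side 0.03 49 z 0.06449116200581984
side 0.115 0 z 0
```

Request:
play_rows(commands="0 0 0.001 0;0 0 0.0015 0;0 0 0.0015 0")

```text
time: 6.5
tcp_pos: [0.5643, -0.1603, 0.1275]
tool_rot: [2.422, 2.001, 0.001]
force: [-0.9, 1.0, 0.9]
finger_gap: 0.026
gripper_force: 30.0
```

Request:
play_rows(commands="0 0 0 0;0 0 0 0;0 0 0 0;0 0 0 0;0 0 0 0;0 0 -0.03 0;0 0 -0.07 0;0 0 -0.11 0;0 0 -0.15 0;0 0 -0.15 0", claw=0.6)

```text
time: 7.5
tcp_pos: [0.566, -0.1616, 0.2824]
tool_rot: [2.418, 1.996, 0.009]
force: [0.6, -0.5, -1.1]
finger_gap: 0.0529
gripper_force: 0.0
```

```bash
python3 - <<'E'
from h import *
go(.583,.0955,.23,1.381)
E
```

```text
t 7.5 tcp [ 0.566  -0.1616  0.2824] head 1.38 F [ 0.6 -0.5 -1.1] -> cmd [ 0.2556 -0.0324  0.0523] -0.001
```

Request:
play_rows(commands="0.2556 -0.0324 0.03 0;0.2556 -0.0324 0.03 0;0.2556 -0.0324 0.03 0;0.2556 -0.0324 0.03 0;0.2556 -0.0324 0.03 0;0.2556 -0.0324 0.03 0;0.2556 -0.0324 0.03 0;0.2556 -0.0324 0.03 0")

```text
time: 8.3
tcp_pos: [0.5804, 0.0952, 0.2469]
tool_rot: [2.423, 1.999, -0.002]
force: [0.7, -0.5, -0.8]
finger_gap: 0.0529
gripper_force: 0.0
```

```bash
python3 - <<'E'
from h import *
go(.583,.0955,.178,1.381)
a=[]
for c in ('top','side'):
    p,d=snap(c);W=cloud(c,d);x,y,z=[W[...,i] for i in range(3)]
    m=(x>.5)&(x<.68)&(y>-.3)&(y<.14)&(z<.16);v,u=np.nonzero(m)
    b=p[v.min()-5:v.max()+5,u.min()-5:u.max()+5]
    k=min(400/b.shape[1],590/b.shape[0]);b=cv2.resize(b,None,fx=k,fy=k,interpolation=cv2.INTER_CUBIC)
    a.append(np.pad(b,((0,600-b.shape[0]),(0,400-b.shape[1]),(0,0))))
cv2.imwrite('pics/placed.png',np.hstack(a)[:,:,::-1])
E
```

```text
t 8.3 tcp [0.5804 0.0952 0.2469] head 1.379 F [ 0.7 -0.5 -0.8] -> cmd [0.0009 0.0025 0.0689] -0.002
```

View pics/placed.png

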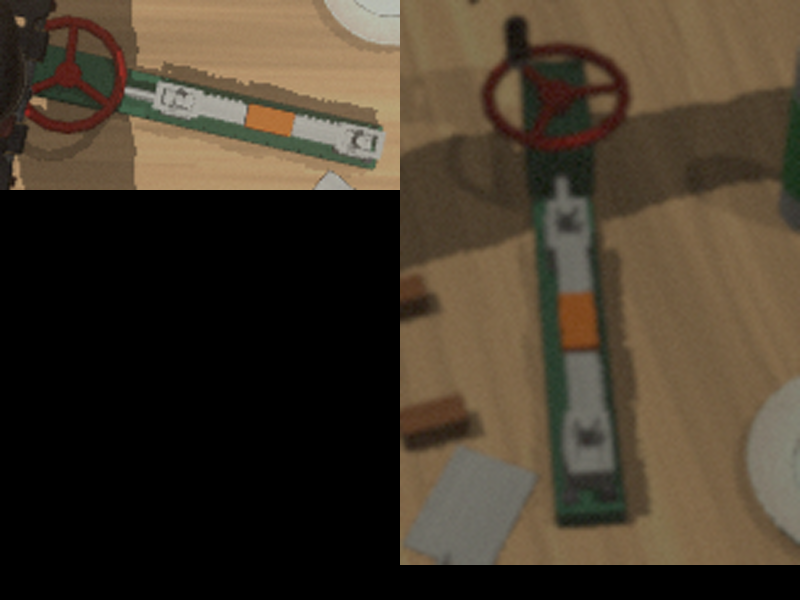

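Both pins stand in the slots and the blade is flat. Now the crank.

Request:
play_rows(commands="0.001 0.0025 0.02 0;0.001 0.0025 0.05 0;0.001 0.0025 0.068 0;0.001 0.0025 0.068 0;0.001 0.0025 0.068 0")

```text
time: 8.9
tcp_pos: [0.5835, 0.0957, 0.1797]
tool_rot: [2.424, 1.997, -0.0]
force: [-0.7, -0.4, 0.7]
finger_gap: 0.0524
gripper_force: 0.0
```

Request:
play_rows(commands="0 0 0 0;0 0 0 0;0 0 0 0;0 0 0 0;0 0 0 0", claw=0, squeeze=50)

```text
time: 9.4
tcp_pos: [0.5833, 0.0975, 0.1794]
tool_rot: [2.422, 2.001, 0.001]
force: [-0.2, -0.1, 2.2]
finger_gap: 0.0191
gripper_force: 50.0
```

```bash
cat >> h.py <<'E'
def arc(cx,cy,rad,dth,n,th0=None):
    "clockwise circle rows from the present angle"
    s=r.state();R=Ro.from_rotvec(s['tool_rot']).as_matrix();p=s['tcp_pos'];v=p[:2]-[cx,cy]
    th=np.arctan2(v[1],v[0]);th0=th if th0 is None else th0;F=s['force'][:2];tg=np.array([np.sin(th),-np.cos(th)])
    print('t',s['time'],'ang',th.round(3),'rad',np.hypot(*v).round(4),'F on tool tang/rad',(F@tg).round(2),(F@v/np.hypot(*v)).round(2),'z',p[2].round(4),'gap',round(s['finger_gap'],4))
    c0=np.array([cx,cy])+rad*np.array([np.cos(th0),np.sin(th0)])
    out=[]
    for i in range(1,n+1):
        a=th0-dth*i;d=R.T@np.r_[np.array([cx,cy])+rad*np.array([np.cos(a),np.sin(a)])-c0,0]
        out.append(' '.join(f'{q:.4f}' for q in (d[0],d[1],0,0)))
    print(';'.join(out),'th_end',(th0-dth*n).round(3))
E
python3 - <<'E'
from h import *
print(r.state()['force'],r.state()['gripper_force'])
arc(.604,.0505,.05,.08,10)
E
```

```text
[-0.23706851 -0.14200102  2.1719236 ] 50.00178515911102
t 9.4 ang 1.985 rad 0.0513 F on tool tang/rad -0.27 -0.03 z 0.1794 gap 0.0191
0.0021 0.0034 0.0000 0.0000;0.0040 0.0069 0.0000 0.0000;0.0056 0.0106 0.0000 0.0000;0.0069 0.0144 0.0000 0.0000;0.0078 0.0183 0.0000 0.0000;0.0085 0.0222 0.0000 0.0000;0.0088 0.0262 0.0000 0.0000;0.0088 0.0302 0.0000 0.0000;0.0085 0.0342 0.0000 0.0000;0.0079 0.0381 0.0000 0.0000 th_end 1.185
```

Request:
play_rows(commands="0.0021 0.0034 0 0;0.004 0.0069 0 0;0.0056 0.0106 0 0;0.0069 0.0144 0 0;0.0078 0.0183 0 0;0.0085 0.0222 0 0;0.0088 0.0262 0 0;0.0088 0.0302 0 0;0.0085 0.0342 0 0;0.0079 0.0381 0 0")

```text
time: 10.4
tcp_pos: [0.6206, 0.0994, 0.1794]
tool_rot: [-2.417, -2.0, 0.003]
force: [-8.8, 2.8, 9.5]
finger_gap: 0.0192
gripper_force: 50.0
```

```bash
python3 - <<'E'
from h import *
print(r.state()['force'],find and 0)
arc(.604,.0505,.05,.08,10,1.185)
E
```

```text
[-8.80549302  2.8483304   9.47002211] 0
t 10.4 ang 1.244 rad 0.0517 F on tool tang/rad -9.25 -0.13 z 0.1794 gap 0.0192Traceback (most recent call last):
  File "<stdin>", line 3, in <module>
  File "h.py", line 38, in arc
    print(';'.join(out),'th_end',(th0-dth*n).round(3))
                                 ^^^^^^^^^^^^^^^^^
AttributeError: 'float' object has no attribute 'round'
```

```bash
sed -i 's/(th0-dth\*n).round(3)/round(th0-dth*n,3)/' h.py; python3 - <<'E'
from h import *
arc(.604,.0505,.05,.08,10,1.185)
arc(.604,.0505,.05,.08,10,.385)
E
```

```text
t 10.4 ang 1.244 rad 0.0517 F on tool tang/rad -9.25 -0.13 z 0.1794 gap 0.0192
-0.0009 0.0039 0.0000 0.0000;-0.0022 0.0077 0.0000 0.0000;-0.0037 0.0114 0.0000 0.0000;-0.0056 0.0149 0.0000 0.0000;-0.0077 0.0183 0.0000 0.0000;-0.0101 0.0215 0.0000 0.0000;-0.0127 0.0245 0.0000 0.0000;-0.0156 0.0273 0.0000 0.0000;-0.0186 0.0299 0.0000 0.0000;-0.0219 0.0322 0.0000 0.0000 th_end 0.385
t 10.4 ang 1.244 rad 0.0517 F on tool tang/rad -9.25 -0.13 z 0.1794 gap 0.0192
-0.0034 0.0020 0.0000 0.0000;-0.0070 0.0038 0.0000 0.0000;-0.0108 0.0052 0.0000 0.0000;-0.0146 0.0064 0.0000 0.0000;-0.0185 0.0073 0.0000 0.0000;-0.0225 0.0078 0.0000 0.0000;-0.0265 0.0080 0.0000 0.0000;-0.0304 0.0079 0.0000 0.0000;-0.0344 0.0075 0.0000 0.0000;-0.0384 0.0067 0.0000 0.0000 th_end -0.415
```

Request:
play_rows(commands="-0.0009 0.0039 0 0;-0.0022 0.0077 0 0;-0.0037 0.0114 0 0;-0.0056 0.0149 0 0;-0.0077 0.0183 0 0;-0.0101 0.0215 0 0;-0.0127 0.0245 0 0;-0.0156 0.0273 0 0;-0.0186 0.0299 0 0;-0.0219 0.0322 0 0")

```text
time: 11.4
tcp_pos: [0.6492, 0.0742, 0.1794]
tool_rot: [-2.416, -2.002, -0.003]
force: [-3.5, 8.4, 5.0]
finger_gap: 0.0194
gripper_force: 50.0
```

Request:
play_rows(commands="-0.0034 0.0020 0 0;-0.0070 0.0038 0 0;-0.0108 0.0052 0 0;-0.0146 0.0064 0 0;-0.0185 0.0073 0 0;-0.0225 0.0078 0 0;-0.0265 0.0080 0 0;-0.0304 0.0079 0 0;-0.0344 0.0075 0 0;-0.0384 0.0067 0 0")

```text
time: 12.4
tcp_pos: [0.651, 0.0348, 0.1796]
tool_rot: [2.419, 2.004, 0.009]
force: [8.2, 6.8, -3.2]
finger_gap: 0.0194
gripper_force: 50.0
```

```bash
python3 - <<'E'
from h import *
print(r.state()['force'])
arc(.604,.0505,.05,.04,10,-.415)
p,d=snap('side','mid.png')
p,d=snap('top')
for c in('top','side'):print([find(c,n)[:1] for n in('saddle','blade')])
E
```

```text
[ 8.21074793  6.84311101 -3.15970599]
t 12.4 ang -0.323 rad 0.0496 F on tool tang/rad -9.09 5.62 z 0.1796 gap 0.0194
-0.0019 -0.0005 0.0000 0.0000;-0.0039 -0.0011 0.0000 0.0000;-0.0057 -0.0017 0.0000 0.0000;-0.0076 -0.0024 0.0000 0.0000;-0.0095 -0.0032 0.0000 0.0000;-0.0113 -0.0041 0.0000 0.0000;-0.0130 -0.0050 0.0000 0.0000;-0.0147 -0.0060 0.0000 0.0000;-0.0164 -0.0071 0.0000 0.0000;-0.0181 -0.0082 0.0000 0.0000 th_end -0.815
[[(0.55, array([ 0.5844, -0.0365,  0.0539]))], [(0.71, array([ 0.5607, -0.1534,  0.0625]))]]
[[(0.67, array([ 0.5856, -0.0519,  0.058 ]))], [(0.63, array([ 0.5662, -0.1701,  0.0659]))]]
```

```bash
python3 - <<'E'
from h import *
from scipy.optimize import least_squares as ls
P=np.array([[.5833,.0975],[.6206,.0994],[.6492,.0742],[.651,.0348]])
print(ls(lambda q:np.hypot(*(P-q).T)-.0502,[.604,.05]))if 0 else print(ls(lambda q:np.hypot(*(P-q).T)-.0502,[.604,.05]).x, ls(lambda q:np.hypot(*(P-q[:2]).T)-q[2],[.604,.05,.05]).x)
arc(.604,.0505,.0505,.05,10,-.415)
E
```

```text
[0.60404815 0.05197502] [0.60438238 0.05233583 0.04982389]
t 12.7 ang -0.344 rad 0.0496 F on tool tang/rad -6.44 4.71 z 0.1796 gap 0.0193
-0.0024 -0.0006 0.0000 0.0000;-0.0049 -0.0014 0.0000 0.0000;-0.0072 -0.0023 0.0000 0.0000;-0.0095 -0.0032 0.0000 0.0000;-0.0118 -0.0043 0.0000 0.0000;-0.0140 -0.0056 0.0000 0.0000;-0.0162 -0.0069 0.0000 0.0000;-0.0183 -0.0083 0.0000 0.0000;-0.0203 -0.0098 0.0000 0.0000;-0.0222 -0.0115 0.0000 0.0000 th_end -0.915
```

Request:
play_rows(commands="-0.0022 0.0004 0 0;-0.0046 -0.0004 0 0;-0.0070 -0.0013 0 0;-0.0093 -0.0022 0 0;-0.0116 -0.0033 0 0;-0.0138 -0.0046 0 0;-0.0160 -0.0059 0 0;-0.0181 -0.0073 0 0;-0.0201 -0.0088 0 0;-0.0220 -0.0105 0 0")

```text
time: 13.7
tcp_pos: [0.6367, 0.0141, 0.1796]
tool_rot: [2.419, 2.002, 0.008]
force: [8.1, 4.1, -3.8]
finger_gap: 0.0195
gripper_force: 50.0
```

```bash
python3 - <<'E'
from h import *
print(r.state()['force'])
arc(.6042,.052,.05,.04,10,-.915)
E
```

```text
[ 8.10793174  4.1488853  -3.81419061]
t 13.7 ang -0.861 rad 0.0499 F on tool tang/rad -8.85 2.14 z 0.1796 gap 0.0195
-0.0015 -0.0014 0.0000 0.0000;-0.0029 -0.0028 0.0000 0.0000;-0.0042 -0.0042 0.0000 0.0000;-0.0055 -0.0058 0.0000 0.0000;-0.0068 -0.0073 0.0000 0.0000;-0.0079 -0.0090 0.0000 0.0000;-0.0090 -0.0106 0.0000 0.0000;-0.0101 -0.0124 0.0000 0.0000;-0.0110 -0.0141 0.0000 0.0000;-0.0119 -0.0159 0.0000 0.0000 th_end -1.315
```

Request:
play_rows(commands="-0.0015 -0.0014 0 0;-0.0029 -0.0028 0 0;-0.0042 -0.0042 0 0;-0.0055 -0.0058 0 0;-0.0068 -0.0073 0 0;-0.0079 -0.0090 0 0;-0.0090 -0.0106 0 0;-0.0101 -0.0124 0 0;-0.0110 -0.0141 0 0;-0.0119 -0.0159 0 0")

```text
time: 14.7
tcp_pos: [0.6191, 0.0044, 0.1796]
tool_rot: [2.418, 2.0, 0.008]
force: [9.7, 3.0, -5.1]
finger_gap: 0.0194
gripper_force: 50.0
```

```bash
python3 - <<'E'
from h import *
print(r.state()['force'])
arc(.6042,.052,.05,.03,10,-1.315)
E
```

```text
[ 9.74854842  3.04006306 -5.10301942]
t 14.7 ang -1.268 rad 0.0499 F on tool tang/rad -10.21 0.0 z 0.1796 gap 0.0194
-0.0006 -0.0014 0.0000 0.0000;-0.0012 -0.0027 0.0000 0.0000;-0.0017 -0.0041 0.0000 0.0000;-0.0022 -0.0056 0.0000 0.0000;-0.0027 -0.0070 0.0000 0.0000;-0.0031 -0.0084 0.0000 0.0000;-0.0035 -0.0099 0.0000 0.0000;-0.0038 -0.0113 0.0000 0.0000;-0.0041 -0.0128 0.0000 0.0000;-0.0043 -0.0143 0.0000 0.0000 th_end -1.615
```

Request:
play_rows(commands="-0.0006 -0.0014 0 0;-0.0012 -0.0027 0 0;-0.0017 -0.0041 0 0;-0.0022 -0.0056 0 0;-0.0027 -0.0070 0 0;-0.0031 -0.0084 0 0;-0.0035 -0.0099 0 0;-0.0038 -0.0113 0 0;-0.0041 -0.0128 0 0;-0.0043 -0.0143 0 0")

```text
time: 15.7
tcp_pos: [0.6047, 0.0022, 0.1796]
tool_rot: [2.418, 1.999, 0.008]
force: [11.1, 0.5, -8.0]
finger_gap: 0.0191
gripper_force: 50.0
```

```bash
python3 - <<'E'
from h import *
print(r.state()['force'])
arc(.6042,.052,.05,.03,10,-1.615)
E
```

```text
[11.08755759  0.53829484 -8.03731152]
t 15.7 ang -1.561 rad 0.0498 F on tool tang/rad -11.09 -0.43 z 0.1796 gap 0.0191
-0.0002 -0.0015 0.0000 0.0000;-0.0003 -0.0030 0.0000 0.0000;-0.0004 -0.0045 0.0000 0.0000;-0.0005 -0.0060 0.0000 0.0000;-0.0005 -0.0075 0.0000 0.0000;-0.0005 -0.0090 0.0000 0.0000;-0.0004 -0.0105 0.0000 0.0000;-0.0003 -0.0120 0.0000 0.0000;-0.0001 -0.0135 0.0000 0.0000;0.0001 -0.0149 0.0000 0.0000 th_end -1.915
```

Request:
play_rows(commands="-0.0002 -0.0015 0 0;-0.0003 -0.0030 0 0;-0.0004 -0.0045 0 0;-0.0005 -0.0060 0 0;-0.0005 -0.0075 0 0;-0.0005 -0.0090 0 0;-0.0004 -0.0105 0 0;-0.0003 -0.0120 0 0;-0.0001 -0.0135 0 0;0.0001 -0.0149 0 0")

```text
time: 16.7
tcp_pos: [0.5905, 0.004, 0.1796]
tool_rot: [2.417, 1.997, 0.008]
force: [13.6, -1.7, -10.7]
finger_gap: 0.0193
gripper_force: 50.0
```

```bash
python3 - <<'E'
from h import *
print(r.state()['force'])
arc(.6042,.052,.05,.03,5,-1.915)
E
```

```text
[ 13.62753041  -1.74891926 -10.69698578]
t 16.7 ang -1.849 rad 0.0499 F on tool tang/rad -13.58 -2.06 z 0.1796 gap 0.0193
0.0003 -0.0015 0.0000 0.0000;0.0005 -0.0029 0.0000 0.0000;0.0009 -0.0044 0.0000 0.0000;0.0013 -0.0059 0.0000 0.0000;0.0017 -0.0073 0.0000 0.0000 th_end -2.065
```

Request:
play_rows(commands="0.0003 -0.0013 0 0;0.0005 -0.0027 0 0")

```text
time: 16.9
tcp_pos: [0.5881, 0.0048, 0.1796]
tool_rot: [2.417, 1.996, 0.008]
force: [13.6, -2.6, -10.9]
finger_gap: 0.0197
gripper_force: 50.0
```

```bash
python3 - <<'E'
from h import *
print(r.state()['force'])
arc(.6042,.052,.05,.03,1,-1.97)
E
```

```text
[ 13.58485076  -2.61929778 -10.9346076 ]
t 16.9 ang -1.9 rad 0.0499 F on tool tang/rad -13.7 -1.92 z 0.1796 gap 0.0197
0.0003 -0.0015 0.0000 0.0000 th_end -2.0
```

Request:
play_rows(commands="-0.0002 0.0012 0 0;-0.0004 0.0024 0 0;-0.0004 0.0024 0 0")

```text
time: 17.2
tcp_pos: [0.5884, 0.0047, 0.1795]
tool_rot: [2.42, 1.999, 0.004]
force: [5.4, 0.7, -2.8]
finger_gap: 0.0196
gripper_force: 50.0
```

```bash
python3 - <<'E'
from h import *
print(r.state()['force'])
arc(.6042,.052,.05,.03,1,-1.9)
E
```

```text
[ 5.40173893  0.74123617 -2.80009695]
t 17.2 ang -1.893 rad 0.0499 F on tool tang/rad -4.89 -2.41 z 0.1795 gap 0.0196
0.0002 -0.0015 0.0000 0.0000 th_end -1.93
```

Request:
play_rows(commands="0 0 0 0;0 0 0 0;0 0 0 0;0 0 0 0;0 0 -0.01 0;0 0 -0.04 0;0 0 -0.08 0;0 0 -0.12 0;0 0 -0.15 0;0 0 -0.15 0", claw=0.6)

```text
time: 18.2
tcp_pos: [0.5883, 0.0039, 0.3343]
tool_rot: [2.42, 1.998, 0.01]
force: [-0.2, 0.1, 0.3]
finger_gap: 0.0526
gripper_force: 0.0
```

Request:
play_rows(commands="0.1 -0.15 0 0;0.1 -0.15 0 0;0.1 -0.15 0 0;0.1 -0.15 0 0;0.1 -0.15 0 0;0.1 -0.15 0 0")

```text
time: 18.8
tcp_pos: [0.4582, 0.1312, 0.3293]
tool_rot: [-2.42, -2.002, -0.001]
force: [0.1, -0.6, -0.3]
finger_gap: 0.053
gripper_force: 0.0
```

```bash
python3 - <<'E'
from h import *
a=[]
for c in ('top','side'):
    p,d=snap(c);W=cloud(c,d);x,y,z=W[...,0],W[...,1],W[...,2]
    m=(z>.12)&(z<.145)&(abs(x-.604)<.075)&(abs(y-.05)<.075)
    if m.any(): q=np.nanmedian(W[m],0);print(c,'crank',q,np.arctan2(q[1]-.052,q[0]-.6042))
    m=(z>.055)&(z<.07)&(x>.51)&(x<.61)&(y>-.29)&(y<-.01)
    q=W[m];k=np.polyfit(q[:,1],q[:,2],1);print('blade z vs y',k,np.median(q[:,2]))
    m=(x>.5)&(x<.68)&(y>-.3)&(y<.14)&(z<.16);v,u=np.nonzero(m)
    b=p[v.min()-5:v.max()+5,u.min()-5:u.max()+5]
    k=min(400/b.shape[1],590/b.shape[0]);b=cv2.resize(b,None,fx=k,fy=k,interpolation=cv2.INTER_CUBIC)
    a.append(np.pad(b,((0,600-b.shape[0]),(0,400-b.shape[1]),(0,0))))
cv2.imwrite('pics/end.png',np.hstack(a)[:,:,::-1])
E
```

```text
top crank [0.58661507 0.005009   0.13284108] -1.9288821527686015
blade z vs y [-0.00548363  0.06111926] 0.062040419282280324
side crank [ 0.58949876 -0.00139333  0.13156436] -1.8394773087056633
blade z vs y [-0.00693882  0.0611288 ] 0.062185521828925006
```

View pics/end.png

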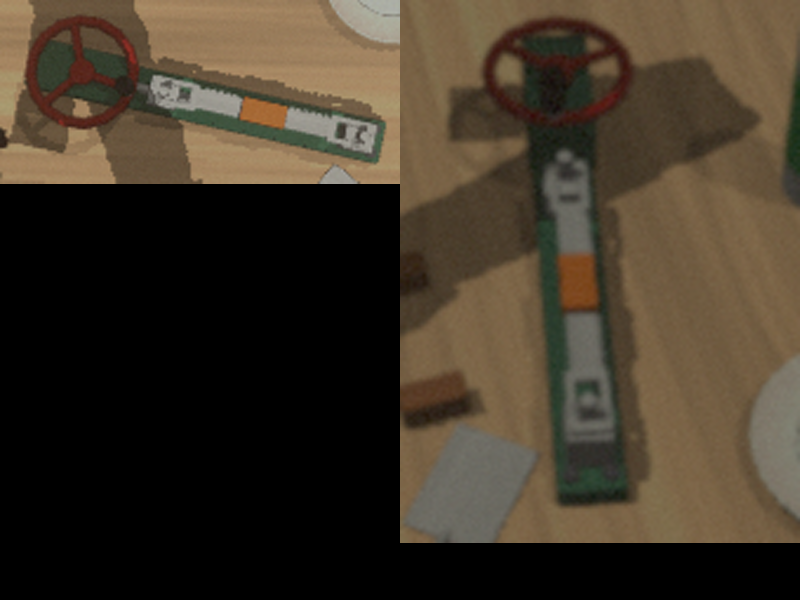

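The blade lies flat at 62 mm (top surface), the pins bear on the slots' outer ends, and the crank stayed where I left it.

```bash
python3 -c "
from h import *
print(r.close_job())"
```

```text
the job is handed in; nothing more can be done
None
```

The blade lies flat on both pin shoulders and is tensioned to about 14 N at the crank (last reading while turning: 13.7 N). The gripper is clear, and I handed the job in at about 19 s.

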